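# Hold the charging-dock guard open for a contact inspection

## Task

Turn the black clamp knob on the charging dock clockwise until its steel tongue is well clear of the orange guard, almost a quarter turn, then raise the sprung guard to 50 degrees from its shut position (level with the red mark on the steel arc) and hold it there still, so that the copper contacts can be inspected. Finish while still holding the guard open with the gripper: it falls shut if let go, and nothing else may prop it. Leave the loose things on the bench where they are.

Things in the scene. Friction and masses are not known exactly. Their poses are not given: they have to be found in the camera images.
- dock: Charging dock, a grey open box fixed to the bench, 170 (its x) x 200 (its y) x 100 mm high; origin at the centre of its underside, z up; its -x face (three indicator lamps) looks towards the robot, yaw within 0.35 rad. The orange guard is its lid. On its left (+y) side stands the clamp knob, on its right (-y) side a steel arc of 120 mm radius about the hinge line, with a red band.
- guard (a joint): Opening angle of the orange guard, rad: 0 shut (level), grows as its robot-side edge rises; 50 degrees is 0.873; end stop at 1.8. The guard is a flat plate 170 x 200 x 8 mm, 0.28 to 0.56 kg, hinged along the dock's far (+x) rim; weight and a spring shut it (2 to 5 N at its bar).
- guard_hinge (a point): Middle of the guard's hinge line, 104 mm above the bench; the hinge line runs along the dock's y axis.
- guard_bar (a point): Centre of the guard's handle: a round steel bar 14 mm thick, 120 mm long along the dock's y axis, 230 mm from the hinge line in the plate's plane. Shut: level, 104 mm above the bench, free below, 53 mm clear of the plate's edge. Rods at its two ends join it to the plate. A gripper pointing down can pinch it across and need not tilt as the guard rises: the bar turns between the pads.
- angle_mark (a point): The red band on the fixed steel arc beside the guard: the guard's side edge points from the hinge line to it when the guard stands at 50 degrees.
- clamp (a joint): Knob angle, rad: 0 with the tongue pointing straight at the guard (dock's -y), grows clockwise seen from above, stop at 1.6. Starts between 0 and 0.25. The steel tongue (14 mm wide, 8 mm thick, 45 mm long from the axis) overlies the guard's left edge by up to 14 mm and blocks it; it is clear from about 1.1. Friction 0.06 N m, stays where left.
- clamp_grip (a point): On the knob's upright axis, at the height to grip, 143 mm above the bench. The grip is a black upright bar 12 mm thick, 44 mm long, from 122 to 158 mm above the bench; its length lies in line with the tongue (along the dock's y axis at joint value 0) and turns with it.
- reflector: Bystander: chrome reflector bowl, 72 mm across, 45 mm high; origin under its centre.
- token: Bystander: red enamel tally token, a ring 40 mm across, 6 mm thick; origin under its centre.
- contact: Bystander: copper contact block with two brass studs, 55 x 36 x 34 mm; origin under its centre.
- lamp: Bystander: yellow plastic lamp housing, 66 mm across, 66 mm high; origin under its centre.
- battery: Bystander: grey battery pack, 90 x 50 x 66 mm; origin under its centre.
- driver: Bystander: screwdriver lying on the bench; origin under its middle.

How it is judged:
By the outcome, as a careful person would: the job done as asked, in the order asked, and still so for the second after the job is handed in, while the arm keeps its last pose, push and grip.
It also fails if it takes over 51 s, if anything falls off the work surface, if the arm or the gripper's body presses on something with over 40 N, if the wrist force passes 120 N, or if a joint passes its speed limit or range.

## Robot

A 6-joint arm with a two-finger parallel gripper is mounted at the origin on the work surface. World frame = base frame: x ahead of the robot, y to its left, z up, the work surface at z = 0. Lengths are in m, angles in rad, forces in N, time in s.
With the tool pointing down it reaches from about 0.425 to 0.95 m from the base axis. Payload 14.7 kg.
Tool frame: the origin (TCP) lies at the very end of the fingers, on their centre line; the grasp point (between the pads) lies 19 mm behind it; z points along the fingers, y is the direction in which the jaws open and shut (so a half turn about z gives the same grasp; the last joint's range is limited). The gripper opens to 85 mm and grips with 20 to 120 N. Pads are 22 mm wide; open, the fingers measure 114 mm over their backs; the gripper's body (76 mm by 85 mm) begins 54 mm behind the grasp point. The pads swing forward as they close: fully open they stand 13 mm farther back than shut.
Start: joints at [1.093, 0.48, 1.596, -0, 1.065, -0.047], TCP at [0.271, 0.591, 0.231] pointing down, gripper open.
Joint ranges: [-2.75, 2.75], [-0.82, 2.05], [0.23, 2.67], [-1.56, 4.7], [0.09, 2.69], [-2.92, 2.92]. Speed limits (rad/s): [1.89, 1.89, 2.39, 3.01, 3.01, 3.01].

## Interface

Orientations are given as a 3x3 rotation matrix whose columns are the frame's x, y, z axes.
In Python, from workcell import readout, viewer, r gives the robot as it stands.
- The arm moves only by the tool drive_tool, never from a script. Its arguments are lists of equal length, an entry for each row: "travel": the shift along the world's x, y, z in m, a list of three; "roll": the turn about the world's z in rad; "hand": the gripper's target within -1 to 1 (shut at 1, half-way at 0, fully open at -1). A call has 1 to 10 rows; each row shifts and turns the pose as measured when the row begins; what a row does not reach is not made up. A row lasts 1/10 s, in which the tool goes at most 50 mm and 8.59 degrees, less where a joint would pass 70% of its speed; a pose out of reach is approached as far as the arm can. A call with a gripper value outside its range is refused whole. The fingers move at their own pace and stop on an object; the grip force is fixed at half the most. Time passes only in rows, so rows that do not move let the fingers close. It gives the time, the measured TCP pose, the force and the opening at its end, in the units of the state.
- readout.sense(): the state, without advancing time (a new reading comes with each control period).
- viewer.snapshot(name): name is "side" or "top"; returns a dict with "image" (384x512x3 uint8, red, green, blue), "mtx" (3x3 intrinsics, pixels), "k1" (the pictures are not rectified: a ray, as slopes to the right and down, at radius r is drawn at 1 + k1 r^2 times it, then the intrinsics apply), "R" (3x3) and "t" (3): a world point X has camera coordinates R X + t. Camera axes: x right, y down, z forward; pixel columns grow to the right and rows downward; lengths in m; the calibration is good to about 2 mm. A picture is of the moment at which its call begins. There is no depth.
- r.job_done(): hands the job in, once; it reports no verdict.
The state is a dict: "t": time; "joints": joint angles; "dq": joint speeds; "tau": joint torques, N m; "tcp_pos": TCP position; "eef_rot": TCP orientation; "wrist_force": force on the tool from outside, world axes, zero at the start; "torque": the same for the moment, N m; "opening": finger opening in m.
Only numpy, scipy, OpenCV 4.12 (cv2) and the standard library are available. Lean on these libraries where they do the work, as an engineer would, in place of code of your own. Each camera call takes 0.05 s, during which the arm holds its last target.

## Working session

There is one attempt and no reset: what is moved stays moved. The work goes in short steps, Python scripts to look and compute and a tool call to move; the robot and the scene stay as the last step left them, time stands still between calls to the robot, and variables do not carry over. Pictures are saved under pics/ and viewed, and the job is handed in when it is done.

Besides the shell and the picture viewer there is one more tool, called after "Emit:" as a command line: name --pt "numbers of a row" for each row, then --argument value for the rest. drive_tool: Moves the arm, as the interface text tells. Its arguments: {"type":"object","properties":{"travel":{"type":"array"},"roll":{"type":"array"},"hand":{"type":"array"}},"required":["travel","roll","hand"]}

```bash
mkdir -p pics; ls; python3 - <<'E'
from workcell import readout, viewer, r
import cv2
s=readout.sense(); print(s['t'],s['tcp_pos'],s['eef_rot'],s['opening'])
for n in ("side","top"):
    d=viewer.snapshot(n); cv2.imwrite(f"pics/{n}0.png",d["image"][:,:,::-1]); print(n,d['mtx'],d['k1'],d['R'],d['t'])
    import numpy as np
    np.savez(f"{n}0.npz",**d)
E
```

```text
pics
0.0 [0.27120299 0.59024994 0.23066121] [[-9.08642843e-01  4.17573787e-01 -5.61939450e-04]
 [ 4.17574161e-01  9.08642188e-01 -1.09233859e-03]
 [ 5.44699308e-05 -1.22719704e-03 -9.99999246e-01]] 0.08534557834348222
side [[453.21420495   0.         254.39165357]
 [  0.         453.21420495 190.70696724]
 [  0.           0.           1.        ]] -0.07891271150669538 [[ 0.97829787 -0.20700463  0.00907529]
 [-0.14810895 -0.72924567 -0.66803031]
 [ 0.14490348  0.6521885  -0.74407872]] [-0.57242787  0.16814602  1.50711798]
top [[459.50341683   0.         249.26171604]
 [  0.         459.50341683 187.69933869]
 [  0.           0.           1.        ]] -0.007822614326275684 [[ 0.12071095 -0.99267099  0.00575908]
 [-0.96453052 -0.11865702 -0.23579946]
 [ 0.23475464  0.02290877 -0.97178467]] [-0.05932651  0.59495017  1.26258724]
```

View pics/side0.png

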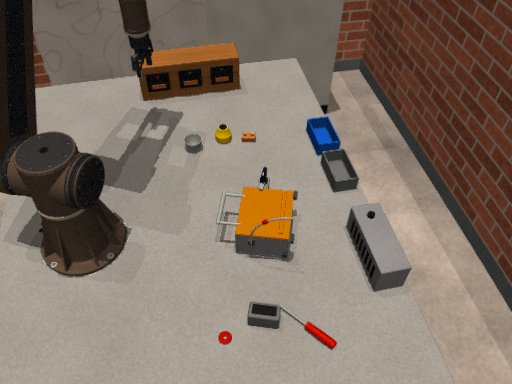

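View pics/top0.png

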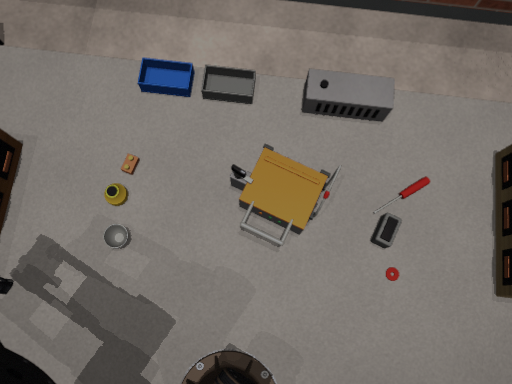

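The dock is near (285,190) in the top view and (265,220) in the side view, with the knob at (238,173) in the top view. I'll enlarge both around it.

```bash
cat > h.py <<'E'
import numpy as np, cv2
def ray(d,uv):
    K=d['mtx'];k=float(d['k1']);R=d['R'];t=d['t']
    uv=np.atleast_2d(np.array(uv,float)).reshape(-1,1,2)
    p=cv2.undistortPoints(uv,K,np.array([k,0,0,0,0.])).reshape(-1,2)
    v=np.c_[p,np.ones(len(p))]@R; c=-R.T@t
    return c,v
def onz(d,uv,z):
    c,v=ray(d,uv); return c+v*((z-c[2])/v[:,2])[:,None]
def proj(d,X):
    X=np.atleast_2d(np.array(X,float))
    return cv2.projectPoints(X,cv2.Rodrigues(d['R'])[0],d['t'],d['mtx'],np.array([float(d['k1']),0,0,0,0.]))[0].reshape(-1,2)
def two(d1,a,d2,b):
    c1,v1=ray(d1,a);c2,v2=ray(d2,b);v1=v1[0];v2=v2[0]
    A=np.c_[v1,-v2];x=np.linalg.lstsq(A,c2-c1,rcond=None)[0]
    p,q=c1+v1*x[0],c2+v2*x[1]; return (p+q)/2,np.linalg.norm(p-q)
def crop(im,x0,x1,y0,y1,f,name):
    c=cv2.resize(im[y0:y1,x0:x1,::-1],None,fx=f,fy=f,interpolation=cv2.INTER_CUBIC);cv2.imwrite(name,c)
E
python3 - <<'E'
from h import *
t=dict(np.load("top0.npz"));s=dict(np.load("side0.npz"))
crop(t['image'],220,350,135,255,5,"pics/topc.png")
crop(s['image'],205,315,160,270,5,"pics/sidec.png")
hsv=cv2.cvtColor(t['image'],cv2.COLOR_RGB2HSV)
m=cv2.inRange(hsv,(12,150,100),(25,255,255)); m[:140]=0;m[240:]=0;m[:,:230]=0;m[:,340:]=0
c=max(cv2.findContours(m,0,2)[0],key=cv2.contourArea)
b=cv2.boxPoints(cv2.minAreaRect(c)); print(b, cv2.contourArea(c))
P=onz(t,c.reshape(-1,2),.108)[:,:2].astype(np.float32)
(cx,cy),wh,a=cv2.minAreaRect(P); print(cx,cy,wh,a); print(cv2.boxPoints(((cx,cy),wh,a)))
E
```

```text
[[238.7268  199.25853]
 [263.34143 145.92683]
 [327.89752 175.72197]
 [303.2829  229.05367]] 3889.5
0.6023605465888977 -0.08309799432754517 (0.1984734684228897, 0.17041264474391937) 71.3213119506836
[[ 0.48986048 -0.14981964]
 [ 0.6512974  -0.2043961 ]
 [ 0.7148606  -0.01637635]
 [ 0.5534237   0.03820011]]
```

View pics/topc.png

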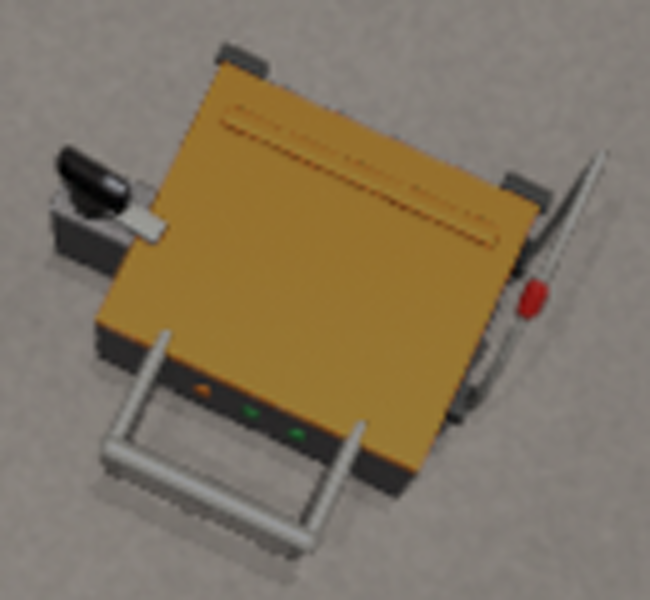

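View pics/sidec.png

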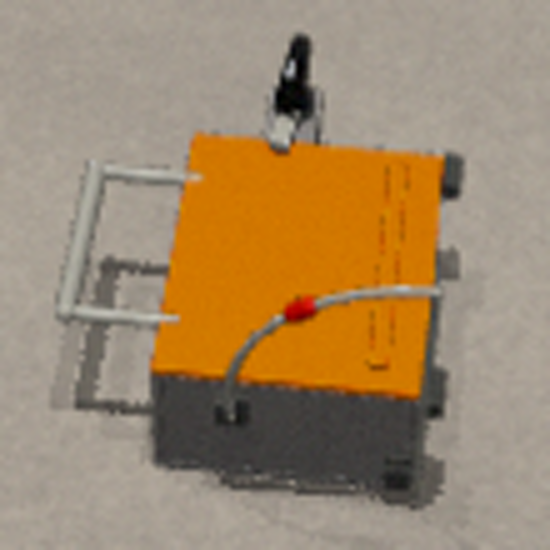

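Top crop: plate corners are at about (225,65), (540,210), (415,470) and (97,322). The grip runs from (65,155) to (125,200), with the tongue at (150,228), the bar from (110,452) to (305,545) and the red band at (532,298). The plate fit gives 198 x 170 mm and a yaw of about -0.326. Next I'll measure the knob and bar.

```bash
python3 - <<'E'
from h import *
t=dict(np.load("top0.npz"));s=dict(np.load("side0.npz"))
yaw=np.arctan2(-0.0546,0.1614);X=np.array([np.cos(yaw),np.sin(yaw),0]);Y=np.array([-X[1],X[0],0])
H=np.array([.6831,-.1104,.104]); print(yaw,'bar',H-.23*X)
# black grip masks
for d,box,nm in ((t,(225,250,160,185),'t'),(s,(255,272,164,185),'s')):
    x0,x1,y0,y1=box; g=d['image'].max(2); m=np.zeros_like(g); m[y0:y1,x0:x1]=(g[y0:y1,x0:x1]<55)*255
    c=max(cv2.findContours(m,0,2)[0],key=cv2.contourArea); mm=cv2.moments(c)
    print(nm,cv2.contourArea(c),mm['m10']/mm['m00'],mm['m01']/mm['m00'],cv2.minAreaRect(c))
    v=[mm['m10']/mm['m00'],mm['m01']/mm['m00']]
    print(onz(d,v,.143))
    if nm=='t':a=v
    else:b=v
print(two(t,a,s,b))
ends=np.array([[110,452],[305,545]])/5+[220,135]
P=onz(t,ends,.104);print('bar top view',P,P.mean(0))
ends=np.array([[96,165],[68,312]])/5+[205,160]
P=onz(s,ends,.104);print('bar side view',P,P.mean(0))
# tongue tip, grip ends top
P=onz(t,np.array([[150,228],[125,212]])/5+[220,135],.116);print('tongue',P)
P=onz(t,np.array([[66,160],[122,195]])/5+[220,135],.158);print('grip top ends',P)
print('red',two(t,np.array([532,298])/5+[220,135],s,np.array([300,309])/5+[205,160]), 'exp', H-.12*(np.cos(.873)*X)+[0,0,.12*np.sin(.873)]-.115*Y)
E
```

```text
-0.3262048679216085 bar [ 0.46522898 -0.03669642  0.104     ]
t 84.5 237.28205128205127 171.93491124260356 ((237.00003051757812, 171.49998474121094), (16.26345443725586, 9.192388534545898), 45.0)
[[0.62091825 0.04993899 0.143     ]]
s 47.0 263.47163120567376 176.77659574468086 ((263.0, 175.5), (15.0, 6.0), 90.0)
[[0.62265565 0.0369833  0.143     ]]
(array([0.62562197, 0.05079836, 0.12792326]), np.float64(0.0010873593182131602))
bar top view [[ 0.48055262  0.01957082  0.104     ]
 [ 0.44238409 -0.0932769   0.104     ]] [ 0.46146835 -0.03685304  0.104     ]
bar side view [[ 0.48631725  0.02600517  0.104     ]
 [ 0.44855073 -0.09340804  0.104     ]] [ 0.46743399 -0.03370143  0.104     ]
tongue [[0.6076156  0.01270337 0.116     ]
 [0.61514058 0.02780935 0.116     ]]
grip top ends [[0.62934114 0.06198719 0.158     ]
 [0.61337414 0.02910245 0.158     ]]
red (array([ 0.57375467, -0.19187902,  0.198351  ]), np.float64(0.0009704250293898001)) exp [ 0.57321057 -0.19462761  0.1959512 ]
```

Emit:
drive_tool --pt "0.025 -0.038 0" --pt "0.025 -0.038 0" --pt "0.025 -0.038 0" --pt "0.025 -0.038 0" --pt "0.025 -0.038 0" --pt "0.025 -0.038 0" --pt "0.025 -0.038 0" --pt "0.025 -0.038 0" --pt "0.025 -0.038 0" --pt "0.025 -0.038 0" --roll '[-0.12, -0.12, -0.12, -0.12, -0.12, -0.12, -0.12, -0.12, -0.12, -0.12]' --hand '[0, 0, 0, 0, 0, 0, 0, 0, 0, 0]'

```text
t: 1.1
tcp_pos: [0.5234, 0.1989, 0.228]
eef_rot: [[0.097, 0.995, -0.003], [0.995, -0.097, 0.001], [0.0, -0.003, -1.0]]
wrist_force: [0.8, 0.4, 0.0]
opening: 0.0427
```

Emit:
drive_tool --pt "0.025 -0.038 0" --pt "0.025 -0.038 0" --pt "0.025 -0.038 0" --pt "0.023 -0.038 0" --pt "0 0 0" --roll '[-0.09, -0.09, -0.09, -0.09, 0]' --hand '[0, 0, 0, 0, 0]'

```text
t: 1.6
tcp_pos: [0.6263, 0.0347, 0.2269]
eef_rot: [[0.463, 0.886, -0.003], [0.886, -0.463, 0.001], [-0.001, -0.003, -1.0]]
wrist_force: [-0.1, 1.6, -0.4]
opening: 0.0427
```

```bash
python3 - <<'E'
from h import *
from workcell import readout, viewer
q=readout.sense();print(q['tcp_pos'],np.degrees(np.arctan2(q['eef_rot'][1][1],q['eef_rot'][0][1])))
t=viewer.snapshot("top");s=viewer.snapshot("side")
crop(t['image'],200,320,120,220,5,"pics/t1.png");crop(s['image'],205,315,110,210,5,"pics/s1.png")
p=q['tcp_pos'];print((proj(t,p)-[200,120])*5,(proj(s,p)-[205,110])*5)
k=[.6215,.047,.143];print((proj(t,k)-[200,120])*5,(proj(s,k)-[205,110])*5)
E
```

```text
[0.62630521 0.03471581 0.22685508] -27.603721877045338
[[213.7191831 209.6183445]] [[301.81425848 245.20031333]]
[[191.81576518 259.29475212]] [[287.39574455 323.55201643]]
```

View pics/t1.png

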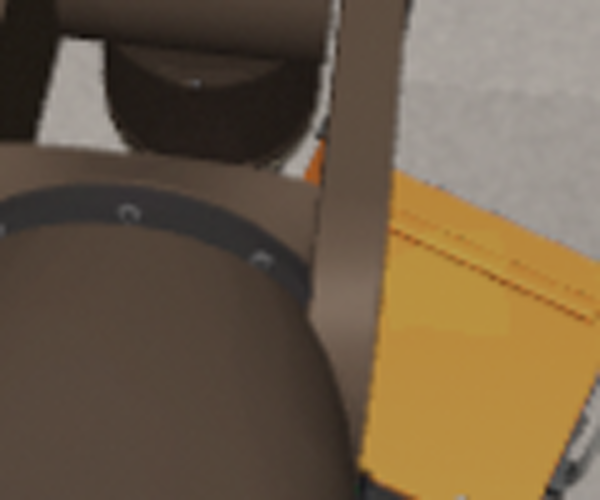

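View pics/s1.png

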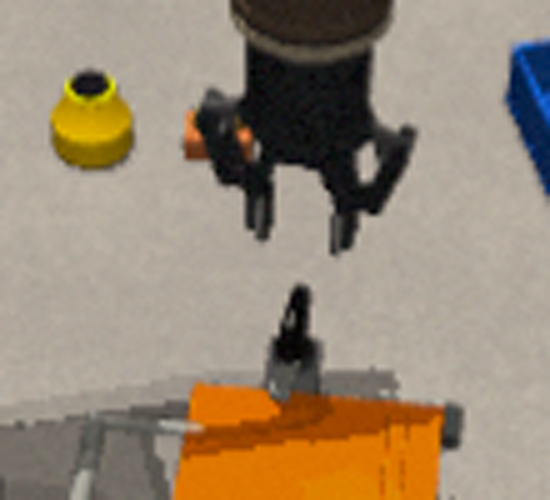

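The side view shows the fingers at (258,235) and (342,245), straddling the black grip at (297,320). In the top view the arm hides the knob. The arm overshot in y, so I'll correct that and descend.

Emit:
drive_tool --pt "-0.003 0.012 0" --pt "0 0 0" --pt "0 0 -0.02" --pt "0 0 -0.02" --pt "0 0 -0.01" --pt "0 0 0" --roll '[0.024, 0, 0, 0, 0, 0]' --hand '[0, 0, 0, 0, 0, 0]'

```text
t: 2.3
tcp_pos: [0.6175, 0.0587, 0.1762]
eef_rot: [[0.424, 0.906, -0.006], [0.906, -0.424, 0.003], [0.0, -0.006, -1.0]]
wrist_force: [-1.0, -1.0, 0.3]
opening: 0.0426
```

```bash
python3 - <<'E'
from h import *
from workcell import readout, viewer
s=viewer.snapshot("side")
q=readout.sense();print(q['tcp_pos'],np.degrees(np.arctan2(q['eef_rot'][1][1],q['eef_rot'][0][1])))
crop(s['image'],225,305,140,220,7,"pics/s2.png")
E
```

```text
[0.61792761 0.05868278 0.176935  ] -25.110289016300843
```

View pics/s2.png

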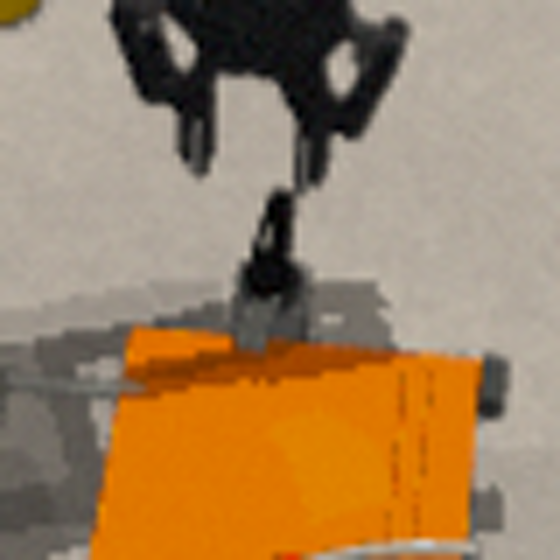

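The arm is settled but off by (+0.005,-0.012). In the crop the fingers are at (197,165) and (312,180), with the grip top at (283,200). Correcting now.

Emit:
drive_tool --pt "0.005 -0.011 0" --pt "0 0 0" --pt "0 0 0" --roll '[-0.018, 0, 0]' --hand '[0, 0, 0]'

```text
t: 2.65
tcp_pos: [0.6245, 0.0472, 0.1792]
eef_rot: [[0.441, 0.897, -0.002], [0.897, -0.441, 0.003], [0.002, -0.003, -1.0]]
wrist_force: [-0.7, -0.8, -0.2]
opening: 0.043
```

Emit:
drive_tool --pt "0 0 -0.015" --pt "0 0 -0.015" --pt "0 0 -0.012" --pt "0 0 -0.005" --pt "0 0 0" --roll '[0, 0, 0, 0, 0]' --hand '[0, 0, 0, 0, 0]'

```text
t: 3.15
tcp_pos: [0.6247, 0.0466, 0.1294]
eef_rot: [[0.442, 0.897, -0.0], [0.897, -0.442, 0.003], [0.003, -0.002, -1.0]]
wrist_force: [0.8, 0.5, -0.2]
opening: 0.0427
```

```bash
python3 - <<'E'
from h import *
from workcell import readout, viewer
s=viewer.snapshot("side")
q=readout.sense();print(q['tcp_pos'],np.degrees(np.arctan2(q['eef_rot'][1][1],q['eef_rot'][0][1])))
crop(s['image'],225,305,140,220,7,"pics/s3.png")
E
```

```text
[0.62482625 0.0466342  0.12967183] -26.23393666573452
```

View pics/s3.png

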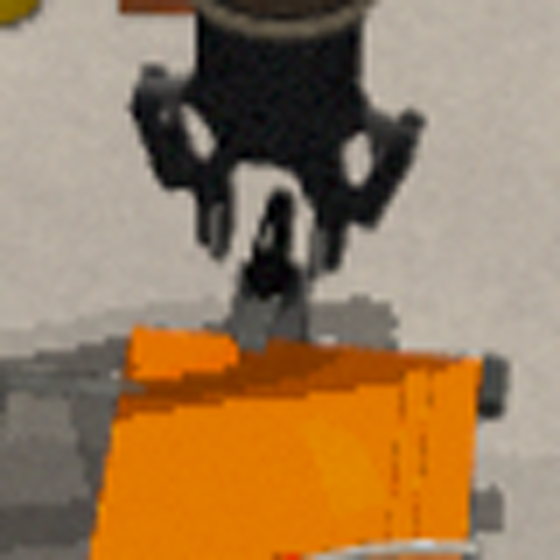

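Tips are at (215,250) and (328,265), with the grip at about (272,250) centred between them. I'll lower slightly and close.

Emit:
drive_tool --pt "0 0 -0.003" --pt "0 0 0" --pt "0 0 0" --pt "0 0 0" --pt "0 0 0" --pt "0 0 0" --roll '[0, 0, 0, 0, 0, 0]' --hand '[1, 1, 1, 1, 1, 1]'

```text
t: 3.8
tcp_pos: [0.6253, 0.0467, 0.1274]
eef_rot: [[0.442, 0.897, 0.001], [0.897, -0.442, 0.003], [0.003, -0.0, -1.0]]
wrist_force: [-0.2, 1.0, -4.3]
opening: 0.011
```

Gripped. Turning clockwise.

Emit:
drive_tool --pt "0 0 0" --pt "0 0 0" --pt "0 0 0" --pt "0 0 0" --pt "0 0 0" --roll '[-0.08, -0.08, -0.08, -0.08, -0.08]' --hand '[1, 1, 1, 1, 1]'

```text
t: 4.3
tcp_pos: [0.6249, 0.047, 0.1274]
eef_rot: [[0.765, 0.644, 0.002], [0.644, -0.765, 0.003], [0.003, -0.001, -1.0]]
wrist_force: [-0.2, 1.2, -3.9]
opening: 0.0111
```

Emit:
drive_tool --pt "0 0 0" --pt "0 0 0" --pt "0 0 0" --pt "0 0 0" --pt "0 0 0" --pt "0 0 0" --pt "0 0 0" --pt "0 0 0" --roll '[-0.12, -0.12, -0.12, -0.12, -0.12, -0.12, -0.12, 0]' --hand '[1, 1, 1, 1, 1, 1, 1, 1]'

```text
t: 5.1
tcp_pos: [0.6246, 0.0479, 0.1274]
eef_rot: [[0.985, -0.175, 0.003], [-0.175, -0.985, 0.001], [0.003, -0.002, -1.0]]
wrist_force: [0.4, -0.4, -3.2]
opening: 0.0114
```

```bash
python3 - <<'E'
from h import *
from workcell import readout, viewer
s=viewer.snapshot("side")
q=readout.sense();print(q['tcp_pos'],np.degrees(np.arctan2(q['eef_rot'][1][1],q['eef_rot'][0][1])),q['torque'],q['joints'])
crop(s['image'],225,305,140,220,7,"pics/s4.png")
E
```

```text
[0.62466213 0.04789199 0.12741758] -99.83291649849161 [ 0.03159588 -0.05711626  0.01021329] [0.02731378 0.56123166 1.74892943 0.00187834 0.82821455 1.76846185]
```

View pics/s4.png

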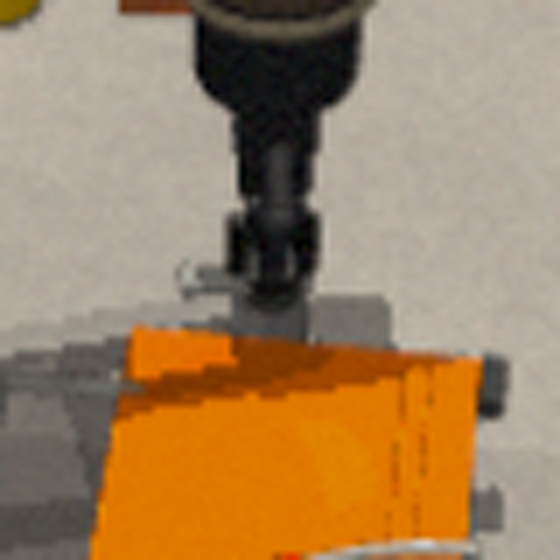

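The steel tongue now points toward the robot at (190,275) in the crop, clear of the plate. The knob angle is about 1.41. Release and rise.

Emit:
drive_tool --pt "0 0 0" --pt "0 0 0" --pt "0 0 0" --pt "0 0 0.02" --pt "0 0 0.025" --pt "0 0 0.03" --pt "0 0 0.02" --pt "0 0 0" --roll '[0, 0, 0, 0, 0, 0, 0, 0]' --hand '[0, 0, 0, 0, 0, 0, 0, 0]'

```text
t: 5.95
tcp_pos: [0.6246, 0.0476, 0.2263]
eef_rot: [[0.988, -0.157, 0.003], [-0.157, -0.988, 0.001], [0.003, -0.002, -1.0]]
wrist_force: [-0.0, -0.3, -0.6]
opening: 0.0428
```

Emit:
drive_tool --pt "-0.016 -0.008 0" --pt "-0.016 -0.008 0" --pt "-0.016 -0.008 0" --pt "-0.016 -0.008 0" --pt "-0.016 -0.008 0" --pt "-0.016 -0.008 0" --pt "-0.016 -0.008 0" --pt "-0.016 -0.008 0" --pt "-0.016 -0.008 0" --pt "0 0 0" --roll '[0.14, 0.14, 0.14, 0.14, 0.14, 0.14, 0.14, 0.14, 0.14, 0]' --hand '[0, 0, 0, 0, 0, 0, 0, 0, 0, 0]'

```text
t: 6.95
tcp_pos: [0.4726, -0.0263, 0.2203]
eef_rot: [[0.396, 0.918, -0.006], [0.918, -0.396, 0.004], [0.002, -0.007, -1.0]]
wrist_force: [0.4, -0.3, -0.0]
opening: 0.0427
```

Emit:
drive_tool --pt "0 0 0" --roll '[0]' --hand '[0]'

```text
t: 7.05
tcp_pos: [0.4727, -0.0263, 0.2201]
eef_rot: [[0.399, 0.917, -0.005], [0.917, -0.399, 0.004], [0.002, -0.007, -1.0]]
wrist_force: [-0.4, -0.3, 0.2]
opening: 0.0423
```

Emit:
drive_tool --pt "-0.006 -0.009 0" --pt "0 0 0" --pt "0 0 -0.03" --pt "0 0 -0.03" --pt "0 0 -0.015" --pt "0 0 0" --roll '[0.085, 0, 0, 0, 0, 0]' --hand '[0, 0, 0, 0, 0, 0]'

```text
t: 7.65
tcp_pos: [0.4718, -0.0337, 0.1426]
eef_rot: [[0.339, 0.941, -0.001], [0.941, -0.339, 0.004], [0.004, -0.002, -1.0]]
wrist_force: [0.2, -0.3, 1.6]
opening: 0.0425
```

```bash
python3 - <<'E'
from h import *
from workcell import readout, viewer
s=viewer.snapshot("side");t=viewer.snapshot("top")
q=readout.sense();print(q['tcp_pos'],np.degrees(np.arctan2(q['eef_rot'][1][1],q['eef_rot'][0][1])),q['opening'])
crop(s['image'],195,305,140,230,7,"pics/s5.png")
crop(t['image'],210,340,135,255,5,"pics/t5.png")
E
```

```text
[ 0.47256758 -0.03396471  0.14422836] -19.734201909227306 0.04258312061760332
```

View pics/s5.png

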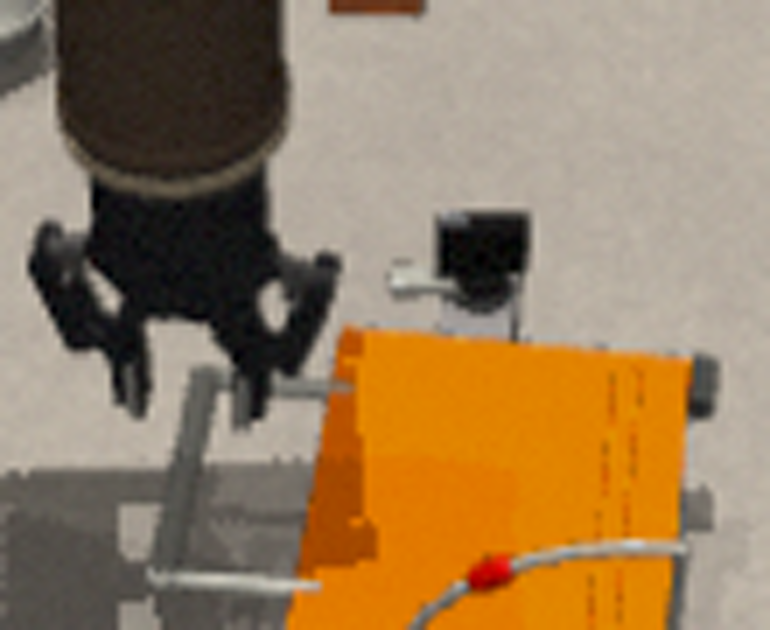

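View pics/t5.png

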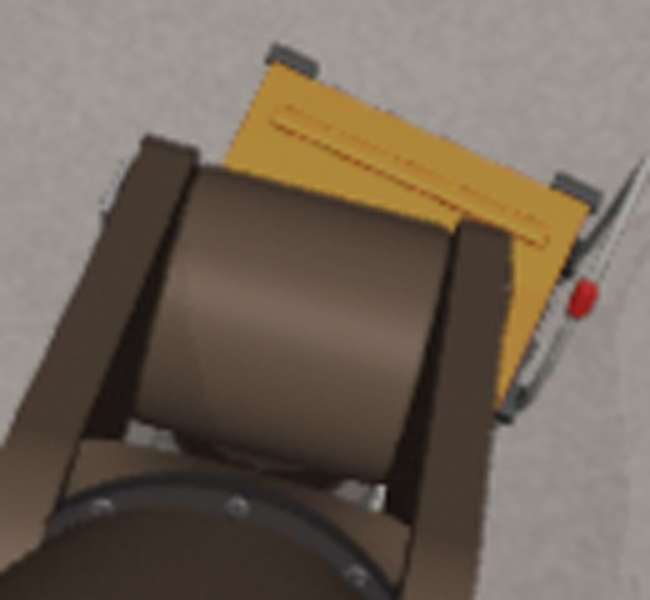

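The tongue is clear at (400,280) in the side crop. The fingers straddle the bar but sit about 5 mm too far in +x. I'll fix that and descend.

Emit:
drive_tool --pt "-0.006 -0.002 0" --pt "0 0 0" --pt "0 0 0" --roll '[0.018, 0, 0]' --hand '[0, 0, 0]'

```text
t: 8.05
tcp_pos: [0.4678, -0.036, 0.1465]
eef_rot: [[0.321, 0.947, 0.005], [0.947, -0.321, 0.003], [0.005, 0.004, -1.0]]
wrist_force: [0.1, 0.5, -0.5]
opening: 0.0427
```

Emit:
drive_tool --pt "0 0 -0.015" --pt "0 0 -0.015" --pt "0 0 -0.015" --pt "0 0 -0.008" --pt "0 0 0" --pt "0 0 0" --roll '[0, 0, 0, 0, 0, 0]' --hand '[0, 0, 0, 0, 0, 0]'

```text
t: 8.65
tcp_pos: [0.4706, -0.0366, 0.0955]
eef_rot: [[0.323, 0.946, 0.012], [0.946, -0.323, 0.002], [0.006, 0.011, -1.0]]
wrist_force: [-0.1, 0.9, -0.3]
opening: 0.0427
```

```bash
python3 - <<'E'
from h import *
from workcell import readout, viewer
s=viewer.snapshot("side")
q=readout.sense();print(q['tcp_pos'],np.degrees(np.arctan2(q['eef_rot'][1][1],q['eef_rot'][0][1])),q['opening'],q['wrist_force'])
crop(s['image'],195,305,140,230,7,"pics/s6.png")
E
```

```text
[ 0.47068173 -0.03657986  0.09561934] -18.857075136669327 0.04227591538577471 [-0.02966868 -0.29092107  0.08481863]
```

View pics/s6.png

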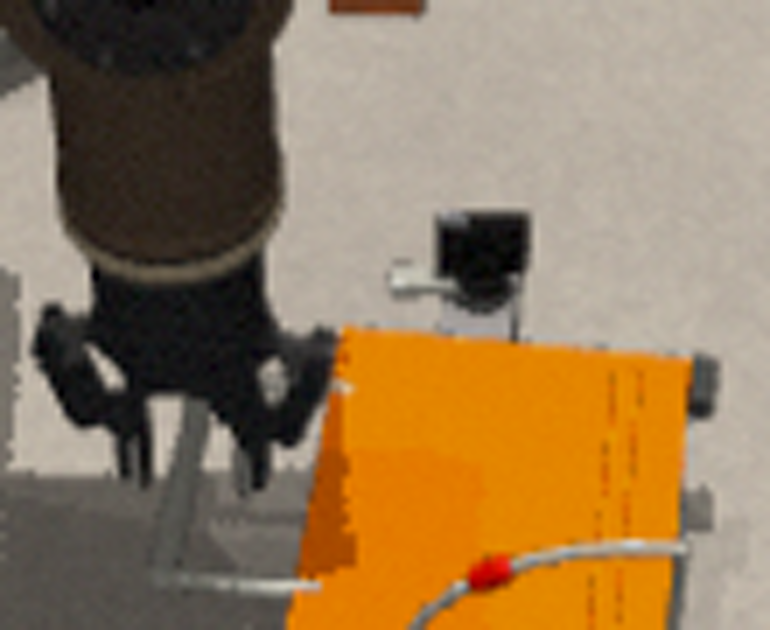

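Emit:
drive_tool --pt "-0.004 0.001 -0.006" --pt "0 0 -0.004" --pt "0 0 0" --roll '[0, 0, 0]' --hand '[0, 0, 0]'

```text
t: 9.0
tcp_pos: [0.4671, -0.0356, 0.0861]
eef_rot: [[0.323, 0.946, 0.015], [0.946, -0.323, 0.002], [0.007, 0.013, -1.0]]
wrist_force: [0.6, 0.5, -0.4]
opening: 0.0428
```

Emit:
drive_tool --pt "0 0 0" --pt "0 0 0" --pt "0 0 0" --pt "0 0 0" --pt "0 0 0" --roll '[0, 0, 0, 0, 0]' --hand '[1, 1, 1, 1, 1]'

```text
t: 9.5
tcp_pos: [0.466, -0.0352, 0.0861]
eef_rot: [[0.323, 0.946, 0.013], [0.946, -0.323, 0.002], [0.006, 0.011, -1.0]]
wrist_force: [-1.8, 0.2, 1.2]
opening: 0.0121
```

```bash
python3 - <<'E'
from h import *
from workcell import readout, viewer
s=viewer.snapshot("side")
q=readout.sense();print(q['tcp_pos'],q['eef_rot'],q['opening'],q['wrist_force'],q['torque'],q['joints'])
crop(s['image'],195,305,140,230,7,"pics/s7.png")
E
```

```text
[ 0.46598456 -0.03522275  0.08612586] [[ 0.32320576  0.94624303  0.01273395]
 [ 0.94630712 -0.32326003  0.0024055 ]
 [ 0.00639257  0.01127275 -0.99991603]] 0.012271163058306148 [-0.60962412  1.48416415 -0.25031575] [0.129497   0.20199501 0.0351279 ] [-0.14367982  0.44943749  2.14814776  0.0082912   0.53176371  0.17835773]
```

View pics/s7.png

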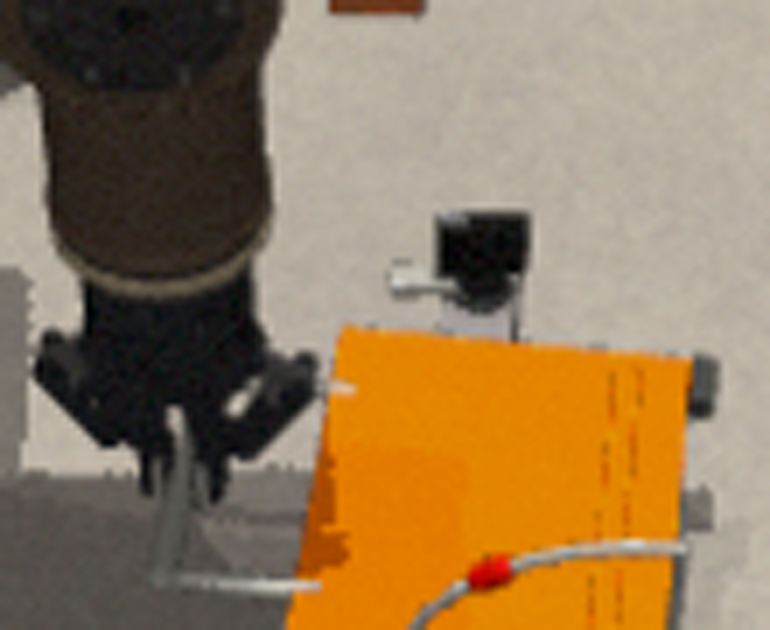

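The bar is pinched between the pads at about (180,480), opening 12 mm, which fits a 14 mm bar (the 12 mm grip read 11 mm). Lifting along the arc in small steps.

Emit:
drive_tool --pt "0 0 0.01" --pt "0.001 0 0.01" --pt "0.001 0 0.01" --pt "0.001 -0.001 0.01" --pt "0.002 -0.001 0.01" --pt "0.002 -0.001 0.01" --roll '[0, 0, 0, 0, 0, 0]' --hand '[1, 1, 1, 1, 1, 1]'

```text
t: 10.15
tcp_pos: [0.4739, -0.038, 0.1511]
eef_rot: [[0.324, 0.946, 0.014], [0.946, -0.324, 0.003], [0.007, 0.012, -1.0]]
wrist_force: [5.7, 1.0, -7.3]
opening: 0.0117
```

Emit:
drive_tool --pt "0.003 -0.001 0.009" --pt "0.003 -0.001 0.009" --pt "0.004 -0.001 0.009" --pt "0.004 -0.001 0.009" --pt "0.004 -0.001 0.009" --pt "0.005 -0.002 0.008" --pt "0 0 0" --roll '[0, 0, 0, 0, 0, 0, 0]' --hand '[1, 1, 1, 1, 1, 1, 1]'

```text
t: 10.85
tcp_pos: [0.498, -0.046, 0.2107]
eef_rot: [[0.324, 0.946, 0.013], [0.946, -0.324, 0.003], [0.007, 0.011, -1.0]]
wrist_force: [0.8, -1.3, -5.6]
opening: 0.0119
```

Emit:
drive_tool --pt "0.006 -0.002 0.008" --pt "0.006 -0.002 0.008" --pt "0.006 -0.002 0.008" --pt "0.007 -0.002 0.008" --pt "0.007 -0.002 0.007" --pt "0.007 -0.003 0.006" --pt "0 0 0" --pt "0 0 0" --roll '[0, 0, 0, 0, 0, 0, 0, 0]' --hand '[1, 1, 1, 1, 1, 1, 1, 1]'

```text
t: 11.65
tcp_pos: [0.535, -0.0586, 0.2604]
eef_rot: [[0.324, 0.946, 0.0], [0.946, -0.324, 0.006], [0.006, -0.002, -1.0]]
wrist_force: [-1.3, -1.0, -6.0]
opening: 0.0116
```

```bash
cat > look.py <<'E'
from h import *
import sys
from workcell import readout, viewer
n=sys.argv[1]
s=viewer.snapshot("side");t=viewer.snapshot("top")
np.savez(f"side{n}.npz",**s);np.savez(f"top{n}.npz",**t)
q=readout.sense();p=q['tcp_pos'];print(p,q['opening'],q['wrist_force'],q['dq'])
R=np.array(q['eef_rot']);X=np.array([.9474,-.3203])
g0=np.array([.4658,-.0352]); g=p-.018*R[:,2]
dz=g[2]-.1041;dh=(g[:2]-g0)@X
print('deg by dz',np.degrees(np.arcsin(dz/.23)),'by atan',np.degrees(np.arctan2(dz,.23-dh)),'rad',np.hypot(dz,.23-dh),'lat',(g[:2]-g0)@[.3203,.9474])
crop(s['image'],195,305,140,230,7,f"pics/s{n}.png")
crop(t['image'],210,340,135,255,5,f"pics/t{n}.png")
E
python3 look.py 8
```

```text
[ 0.53481598 -0.05855423  0.26020045] 0.011725561102504427 [-2.43476029  0.43311168 -4.38104443] [-0.00021578 -0.00035515  0.01032124  0.00139642 -0.00684564 -0.00181404]
deg by dz 49.19667335439478 by atan 47.93817109346871 rad 0.23450283154241428 lat -0.00012182303320730842
```

View pics/s8.png

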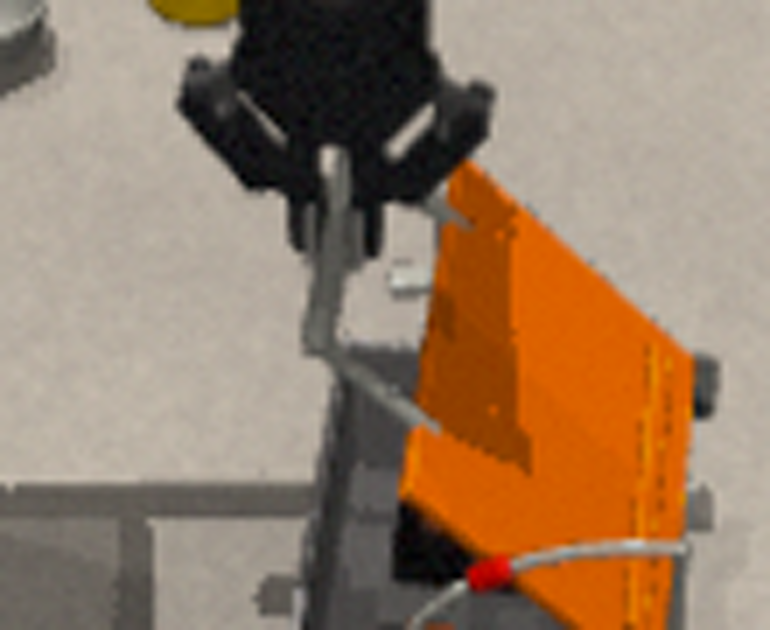

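View pics/t8.png

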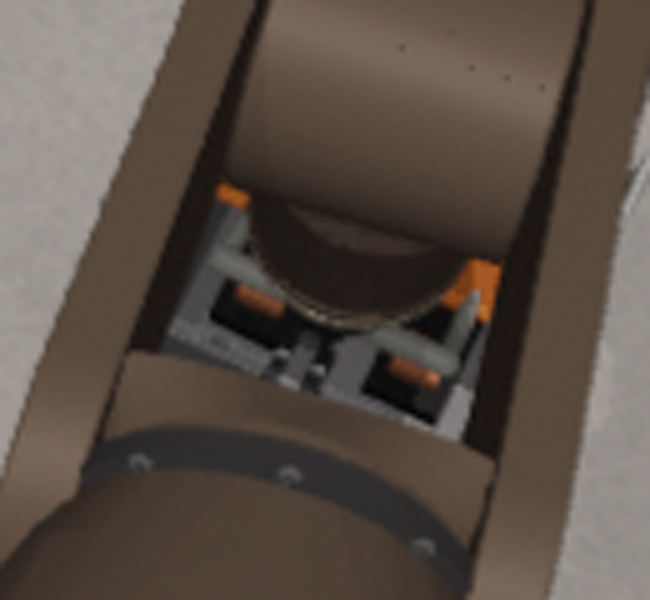

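The side view shows the guard raised, with its near edge running from (403,495) toward the red band at (490,572). The top view shows the copper contacts exposed. To measure the angle, I'll cast rays onto the dock's vertical planes.

```bash
cat > ang.py <<'E'
from h import *
s=dict(np.load("side8.npz"))
yaw=-.3262;X=np.array([np.cos(yaw),np.sin(yaw),0]);Y=np.array([-X[1],X[0],0]);H=np.array([.6845,-.1095,.104])
def pl(uv,y):
    uv=np.array(uv)/7+[195,140]
    c,v=ray(s,uv); v=v[0]; l=(y-(c-H)@Y)/(v@Y); P=c+l*v-H
    return np.array([-P@X,P[2]])
for nm,uv,y in (('bar shut',(158,578),-.06),('bar now',(317,350),-.06),('corner shut',(286,630),-.1),('corner now',(401,495),-.1),('bar other now',(333,152),.06),('red',(490,572),-.115)):
    a=pl(uv,y);print(nm,a,np.hypot(*a),np.degrees(np.arctan2(a[1],a[0])))
# predicted pixels of bar end & plate corner for angles
for th in (46,48,50,52):
    c,sn=np.cos(np.radians(th)),np.sin(np.radians(th))
    f=lambda r,o,y:((proj(s,H+X*(-r*c+o*sn)+np.array([0,0,r*sn+o*c])+Y*y)-[195,140])*7).round()[0]
    print(th,'bar',f(.23,0,-.06),f(.23,0,.06),'corner top',f(.17,.004,-.1),'bot',f(.17,-.004,-.1),'far',f(.17,.004,.1))
E
python3 ang.py
```

```text
bar shut [ 0.23212937 -0.0019073 ] 0.23213720250790895 -0.47076178302560556
bar now [0.15705946 0.16288309] 0.2262710176781663 46.042788931168104
corner shut [0.16718965 0.02257235] 0.16870651618093027 7.68903557553718
corner now [0.11709814 0.12318181] 0.1699580353280773 46.45036736084142
bar other now [0.16676663 0.15910578] 0.23049025761985947 43.65329699120092
red [0.07796684 0.09698159] 0.1244357558960426 51.203000566441155
46 bar [310. 345.] [349. 143.] corner top [406. 493.] bot [392. 500.] far [458. 154.]
48 bar [324. 338.] [362. 135.] corner top [416. 487.] bot [402. 494.] far [468. 149.]
50 bar [339. 330.] [376. 128.] corner top [428. 483.] bot [413. 489.] far [478. 144.]
52 bar [354. 323.] [390. 121.] corner top [439. 478.] bot [424. 484.] far [489. 139.]
```

```bash
cat >> ang.py <<'E'
print('th0'); c,sn=1,0
print('bar',f(.23,0,-.06),f(.23,0,.06),'corner top far',f(.17,.004,.1),'near',f(.17,.004,-.1),'hinge far',f(0,.004,.1),'hinge near',f(0,.004,-.1))
E
python3 ang.py|tail -1
python3 - <<'E'
from h import *
s=dict(np.load("side8.npz"));s0=dict(np.load("side0.npz"))
crop(s['image'],230,300,155,235,9,"pics/z8.png");crop(s0['image'],210,300,180,250,8,"pics/z0.png")
E
```

```text
bar [162. 576.] [205. 379.] corner top far [341. 323.] near [281. 655.] hinge far [692. 356.] hinge near [665. 693.]
```

View pics/z8.png

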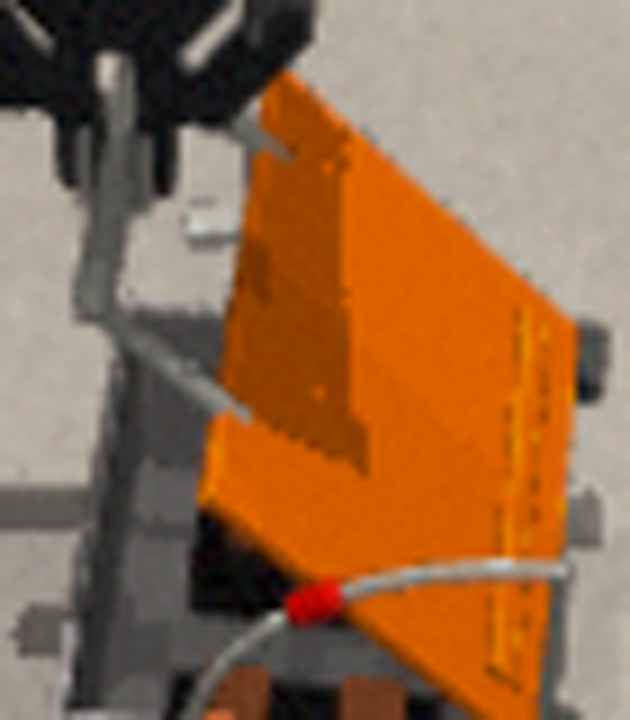

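View pics/z0.png

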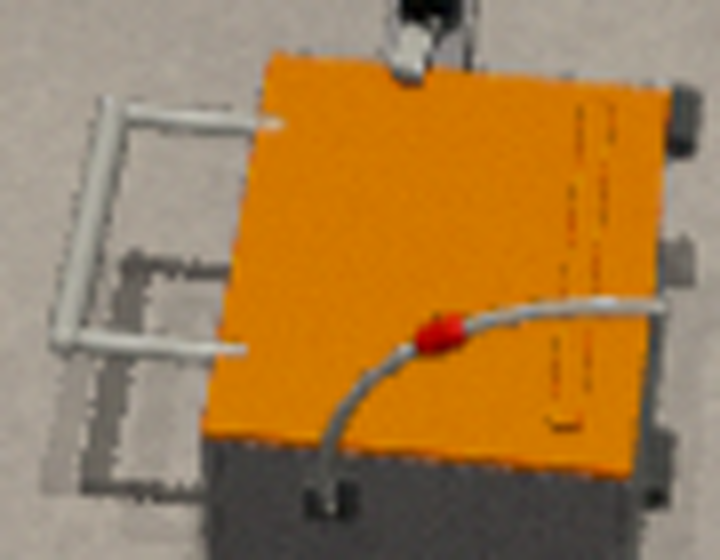

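Corner and bar readings all give about 47.5°, and the arm's own position gives 47–49°. I'll raise it by about 2.3°.

Emit:
drive_tool --pt "0.003 -0.001 0.003" --pt "0.003 -0.001 0.003" --pt "0 0 0" --pt "0 0 0" --pt "0 0 0" --roll '[0, 0, 0, 0, 0]' --hand '[1, 1, 1, 1, 1]'

```text
t: 12.25
tcp_pos: [0.5414, -0.0607, 0.2668]
eef_rot: [[0.324, 0.946, -0.0], [0.946, -0.324, 0.006], [0.006, -0.002, -1.0]]
wrist_force: [-1.8, 1.1, -3.6]
opening: 0.0119
```

```bash
python3 look.py 9; python3 - <<'E'
from h import *
s=dict(np.load("side9.npz"))
crop(s['image'],230,300,155,235,9,"pics/z9.png")
E
```

```text
[ 0.54136256 -0.06063893  0.26676913] 0.011144746941620261 [-2.60103243  0.84348175 -2.57317902] [ 0.00195861 -0.00071357 -0.00044729  0.00072483 -0.00142468 -0.00130332]
deg by dz 51.768472245328155 by atan 50.25660058753361 rad 0.23496573284492217 lat -9.85561416588954e-07
```

View pics/z9.png

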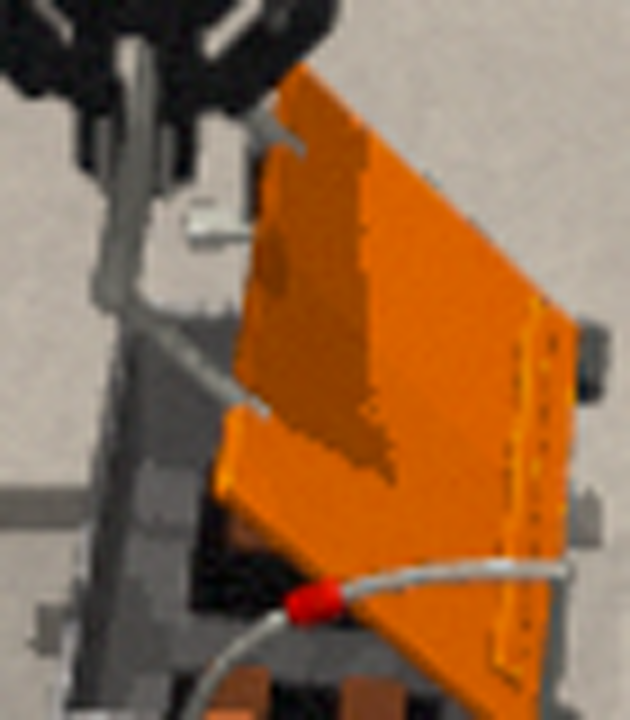

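The bottom corner at (214,493), far corner at (303,63) and bar end at (112,290) now correspond to 49.1–50.4°. The arm is still and its own position gives 50.3°. Handing in.

```bash
python3 - <<'E'
from workcell import readout, viewer, r
q=readout.sense();print(q['t'],q['tcp_pos'],q['opening']);print(r.job_done())
E
```

```text
12.35 [ 0.54136256 -0.06063893  0.26676913] 0.011144746941620261
the job is handed in; nothing more can be done
None
```

I turned the clamp knob clockwise to about 1.41 rad, and the side view showed the tongue clear of the guard. Then I pinched the bar, raised the guard along its arc to about 50°, and handed the job in at 12.35 s with the gripper still holding it.

- **Angle:** In the last side view the plate corners and bar end put the guard at 49.1–50.4°. The arm's own position gave 50.3°.
- **Checks that disagreed:**
  - Arm height alone gave 51.8°.
  - The bar's radius came out as 235 mm instead of 230 mm, so the bar may have shifted a few millimetres in the pads, or my starting position for it was slightly off.
  - Measured the same way, the red mark came out at 51.2°, so the camera angles may be about 1° off.
- **Steadiness:** The arm was still, the bar was held at an 11 mm pad opening, and the wrist force was below 4 N.
- **Loose things:** The arm never went low near them, but I did not measure their positions again at the end.

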